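Push a pipette-tip box shut

TASK

Both pipette-tip boxes stand open, but only the tall one is still in use. Close the low tip box where it stands: with the fingertips push its lid over and press it down, gently, until the catch at the front snaps home; do not lift the box or shove it along. Leave the tall box open and everything else on the bench as it is, then draw the hand clear.

Things in the scene. Friction and masses are not known exactly. Their poses are not given: they have to be found in the camera images.
- low_box: the low pipette-tip box to be closed, loose, about 0.3 kg: grey tub 85 mm deep (its x) by 122 mm wide (its y), rim 42 mm above the bench, tips sticking out 3 mm above the rim, frosted see-through lid hinged along the back (+x) edge of the rim. Origin: centre of the underside; z up; its front, with the catch, faces its -x. Shut, it is 66.5 mm high.
- low_box_hinge (a point): middle of the low box's hinge line, which runs along the box's y at the back edge of the rim: 42.5 mm along the box's +x from its origin and 42.5 mm up. Axes as the box's.
- low_lid (a joint): opening angle of the low box's lid, rad: 0 = fully shut, 1.57 = upright, 2.1 = stop; starts between 1.65 and 2.05. The hinge is slightly stiff (0.03 N m): the lid stays where it is left and does not fall shut. The lid (40 g) is a shallow hood 86 mm from hinge to front edge, 124 mm wide, 24 mm deep: shut, its flat top lies 24 mm above the hinge line.
- low_lid_edge (a point): middle of the front edge of the low lid's outer top face, on the lid: 86 mm from the hinge line along the lid and 24 mm out. Shut, it lies above the catch, 66.5 mm above the bench; with the lid leaning back it is the rearmost part of the hood, 65 to 85 mm above the hinge line. Its z is the outward normal of the top face; its +x runs along that face to the hinge.
- low_box_catch (a point): the catch bead in the middle of the low tub's front wall, 5 mm below the rim. A springy tongue 30 mm wide, hanging from the middle of the lid's front edge, lands on it at about 0.1 rad and stops the lid ajar. Pressing down with about 6 N at the lid's front edge (about 10 N at mid-lid) snaps the tongue past it; then the lid stays shut, at 0.02 rad or less.
- tall_box: the other tip box, same footprint and the same lid, but its rim is 78 mm above the bench; it is still in use: leave it and its open lid alone. Origin at the centre of the underside, z up, front faces its -x, hinge at +x.
- tall_lid_edge (a point): middle of the front edge of the tall box's lid, as on the low one
- tall_lid (a joint): opening angle of the tall box's lid in rad, 0 = shut; it starts between 1.65 and 2.05 and stays there
- tube_rack: grey microtube rack 111 by 66 mm (x by y), 45 mm high over the tube caps, leave alone; origin at the centre of the underside
- bottle: small clear reagent bottle with screw cap, 57 mm across, 106 mm high, leave alone; origin at the centre of the underside
- carton: white cardboard tube carton 48 mm square, 49 mm high, leave alone; origin at the centre of the underside
Mind the look-alikes: they are no part of the job. What is shaped like the low_box but pink is not meant.

How it is judged (in metres and radians):
At the end, for the whole second after the job is handed in: The low box's lid is snapped fully shut (under 0.03 rad), the box stands level, at rest, within 40 mm of where it stood; the tall box still stands open with its lid within 20 mm of where it was, and the tall box, tube rack, bottle and carton are within 15 mm of where they were (value of joint low_lid below 0.03 rad and angle between low_box's own z axis and vertical below 0.03 rad and distance of low_box from where it was at the start of the episode below 0.04 m and linear speed of low_box below 0.01 m/s and value of joint tall_lid above 1.4 rad and distance of tall_lid_edge from where it was at the start of the episode below 0.02 m and distance of each of tall_box, tube_rack, bottle, carton from where it was at the start of the episode below 0.015 m); the robot touches nothing.
It fails at once if the low box is lifted off the bench (by more than 10 mm) or tipped up (by more than 0.2 rad) (height (world z) of low_box above 0.01 m or angle between low_box's own z axis and vertical above 0.2 rad).
It fails at once if the low box is shoved or carried more than 60 mm (distance of low_box from where it was at the start of the episode above 0.06 m).
It fails at once if the low box or its lid is squeezed or pressed by the fingers with more than 45 N (contact force between the fingers and low_box above 45 N).
It fails at once if the tall box is disturbed: its lid shifts by more than 40 mm or the box by more than 30 mm (distance of tall_lid_edge from where it was at the start of the episode above 0.04 m or distance of tall_box from where it was at the start of the episode above 0.03 m).
It fails at once if the tube rack, bottle or carton is moved by more than 30 mm or knocked over (distance of any of tube_rack, bottle, carton from where it was at the start of the episode above 0.03 m or angle between bottle's own z axis and vertical above 0.5 rad).
It also fails if it takes over 38 s, if anything falls off the work surface, if the arm or the gripper's body presses on something with over 40 N, if the wrist force passes 120 N, or if a joint passes its speed limit or range.

ROBOT

A 6-joint arm with a two-finger parallel gripper is mounted at the origin on the work surface. World frame = base frame: x ahead of the robot, y to its left, z up, the work surface at z = 0. Lengths are in mm, angles in rad, forces in N, time in s.
With the tool pointing down it reaches from about 275 to 825 mm from the base axis. Payload 4.9 kg.
Tool frame: the origin (TCP) lies at the very end of the fingers, on their centre line; the grasp point (between the pads) lies 19 mm behind it; z points along the fingers, y is the direction in which the jaws open and shut (so a half turn about z gives the same grasp; the last joint's range is limited). The gripper opens to 85 mm and grips with 20 to 120 N. Pads are 22 mm wide; open, the fingers measure 114 mm over their backs; the gripper's body (76 mm by 85 mm) begins 54 mm behind the grasp point. The pads swing forward as they close: fully open they stand 13 mm farther back than shut.
Start: joints at [1.101, 0.326, -0.193, 1.052, 0, 1.437], TCP at [181.234, 519.3, 231.281] pointing down, gripper open.
Joint ranges: [-2.65, 2.65], [-0.97, 1.79], [-1.3, 1.35], [-1.93, 2.1], [-1.47, 1.37], [-3.14, 3.14]. Speed limits (rad/s): [2.57, 2.57, 3.14, 3.14, 3.14, 3.14].

INTERFACE

Orientations are given as [roll, pitch, yaw] about the fixed x, y, z axes, in that order (R = Rz(yaw) Ry(pitch) Rx(roll)).
In Python, from bench import bot, solve_ik, imaging gives the robot as it stands. Calls block until the motion is done:
- bot.move_ptp(position, orientation): joint-space move of the TCP to a pose.
- bot.movel(position, rot=None, max_speed=150, threshold=None): straight line of the TCP; rot=None keeps the orientation; max_speed is the mean speed in mm/s. With threshold (N) it stops when the force on the tool has changed by that much, and returns True; else False.
- bot.move_j(angles): joint-space move.
- bot.grip(opening, effort=None): opening from 0.0 (shut) to 1.0 (fully open); effort is the grip in N (None keeps the last); returns when the fingers have stopped.
- bot.dwell(seconds).
- solve_ik(position, orientation): joint angles nearest the present ones, or None.
- bot.get_state(): the state.
- imaging.capture(name): name is "side" or "top"; returns the picture (480x640x3 uint8, blue, green, red); there is no depth.
- imaging.camera_model(name): a dict with "K" (3x3 intrinsics, pixels), "position" and "rotation" of the camera in the world. Camera axes: x right, y up, looking along -z (the intrinsics and any distortion apply to the point x, -y, -z); pixel columns grow to the right and rows downward; lengths in mm; the calibration is good to about 2 mm. A picture is of the moment at which its call begins. camera_model takes no time and is no camera call.
A pose or a line that the arm cannot do raises bot.IKError and nothing moves.
- bot.sign_off(): hands the job in, once; it reports no verdict.
The state is a dict: "t": time; "qpos": joint angles; "joint_velocities": joint speeds; "effort": joint torques, N m; "tcp_pos": TCP position; "orientation": TCP orientation; "contact_force": force on the tool from outside, world axes, zero at the start; "wrist_torque": the same for the moment, N m; "opening": opening from 0.0 (shut) to 1.0 (fully open).
Only numpy, scipy, OpenCV 4.12 (cv2) and the standard library are available. Lean on these libraries where they do the work, as an engineer would, in place of code of your own. Each camera call takes 0.05 s, during which the arm holds its last target. There are 200 camera calls.

## Working session

There is one attempt and no reset: what is moved stays moved. The work goes in short steps, each a Python script; the robot and the scene stay as the last script left them, time stands still between calls to the robot, and variables do not carry over. Pictures are saved under pics/ and viewed, about 8 in all and at most 12, crops included, and the job is handed in when it is done.

```bash
mkdir -p pics; ls; python3 - <<'E'
from bench import bot, imaging
import cv2
for n in("top","side"):
    cv2.imwrite(f"pics/{n}0.png",imaging.capture(n)); m=imaging.camera_model(n); print(n,m)
print(bot.get_state())
E
```

```text
pics
top {'K': array([[449.55595544,   0.        , 319.40847369],
       [  0.        , 449.55595544, 240.67005019],
       [  0.        ,   0.        ,   1.        ]]), 'position': array([438.14098126,  87.36736508, 915.19397595]), 'rotation': array([ 0.05795931, -0.01620581, -1.5901996 ])}
side {'K': array([[553.23044775,   0.        , 315.74007038],
       [  0.        , 553.23044775, 236.7176549 ],
       [  0.        ,   0.        ,   1.        ]]), 'position': array([  45.00372754, -385.43852433,  806.0385947 ]), 'rotation': array([ 0.75286371, -0.01159308, -0.7891079 ])}
{'t': 0.1, 'qpos': array([ 1.10081250e+00,  3.26849802e-01, -1.93515126e-01,  1.05198200e+00,
        4.48215718e-05,  1.43656084e+00]), 'joint_velocities': array([-0.00077438, -0.00160944,  0.0022946 , -0.00123755, -0.00116174,
       -0.0007174 ]), 'effort': array([ 3.95455054e-04, -4.44239187e+01,  2.63037926e+01,  7.90497987e-03,
       -2.03854393e-04,  3.00021725e-06]), 'tcp_pos': array([180.96534923, 518.81761347, 230.57913993]), 'orientation': array([-3.14006200e+00, -2.51939678e-04,  2.80584409e+00]), 'contact_force': array([-0.42258767, -0.25816049,  0.261896  ]), 'wrist_torque': array([0.02185131, 0.05040652, 0.02621865]), 'opening': 1.0005468014128254}
```

View pics/top0.png

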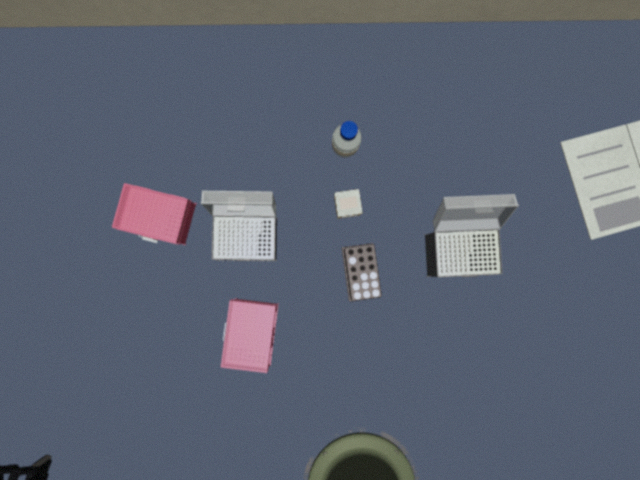

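View pics/side0.png

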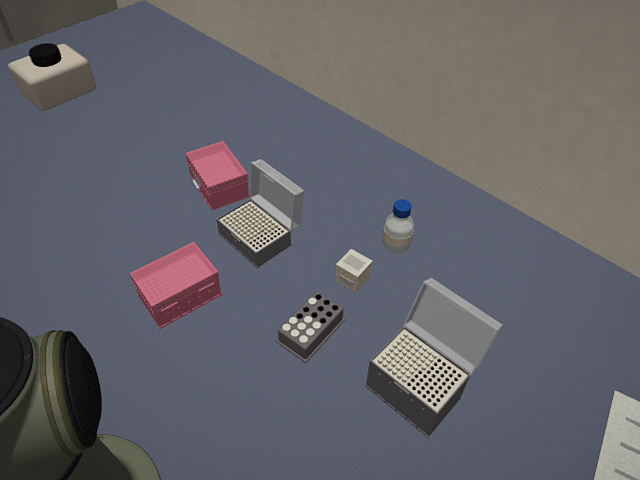

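The top view has four candidates.
- Open grey box at top (244,238), side (255,232).
- Open grey box at top (467,253), side (420,380).
- Pink boxes at top (153,214) and (250,336). These are look-alikes.

The left grey box looks low and the right one tall. I'll confirm that in an enlarged crop and by measuring rim height.

```bash
cat > h.py <<'E'
import numpy as np, cv2
from scipy.spatial.transform import Rotation as Ro
from bench import bot, imaging, solve_ik
def ray(n,px):
    m=imaging.camera_model(n);K=m["K"];R=Ro.from_euler('xyz',m["rotation"]).as_matrix()
    v=np.linalg.inv(K)@[px[0],px[1],1]; d=R@[v[0],-v[1],-v[2]]
    return np.array(m["position"]),d/np.linalg.norm(d)
def plane(n,px,z):
    o,d=ray(n,px); return o+d*(z-o[2])/d[2]
def tri(a,b):
    (o1,d1),(o2,d2)=ray("top",a),ray("side",b)
    s=np.linalg.lstsq(np.c_[d1,-d2],o2-o1,rcond=None)[0]
    p,q=o1+d1*s[0],o2+d2*s[1]; return (p+q)/2,np.linalg.norm(p-q)
def proj(n,P):
    m=imaging.camera_model(n);R=Ro.from_euler('xyz',m["rotation"]).as_matrix()
    c=R.T@(np.array(P)-m["position"]); u=m["K"]@[c[0],-c[1],-c[2]]; return u[:2]/u[2]
E
python3 - <<'E'
from h import *
a=cv2.imread("pics/top0.png")[180:275,190:290];b=cv2.imread("pics/side0.png")[150:275,205:315]
A=cv2.resize(a,None,fx=4,fy=4,interpolation=cv2.INTER_CUBIC);B=cv2.resize(b,None,fx=3.6,fy=3.6,interpolation=cv2.INTER_CUBIC)
h=max(A.shape[0],B.shape[0]);C=np.zeros((h,A.shape[1]+B.shape[1],3),np.uint8);C[:A.shape[0],:400]=A;C[:B.shape[0],400:]=B
cv2.imwrite("pics/crop1.png",C);print(C.shape)
E
```

```text
(450, 796, 3)
```

View pics/crop1.png

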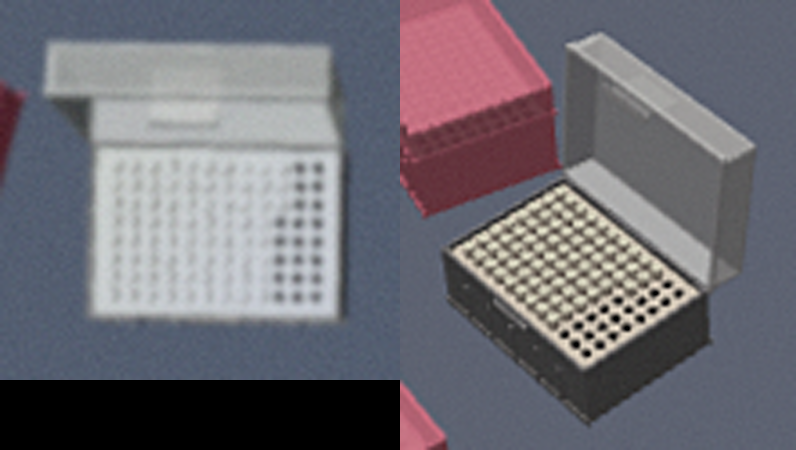

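The left box has rim corners in top at (212.5,259.3), (275.3,259.5), (275.3,216.5) and (213.2,216.5). Its lid's outer edge runs from (201.5,190.5) to (272.5,191). In side, the lid's outer edge runs from (260.6,159.2) to (303.3,190.8). Next I triangulate these.

```bash
python3 - <<'E'
from h import *
np.set_printoptions(precision=1,suppress=True)
P={}
for k,a,b in [("F+",(212.5,259.3),(217,219.4)),("F-",(275.3,259.5),(256.4,251.9)),("B-",(275.3,216.5),(291,230.5)),("B+",(213.2,216.5),(250.3,200)),
 ("Eo+",(201.5,190.5),(260.6,159.2)),("Eo-",(272.5,191),(303.3,190.8)),("Ei+",(201.5,204.2),(251.4,162.2)),("Ei-",(272.5,204.2),(294.4,194.4))]:
    p,e=tri(a,b);P[k]=p;print(k,p,"gap %.1f"%e, plane("top",a,42), plane("side",b,42))
f=np.array([plane("top",a,42)[:2] for a in[(212.5,259.3),(275.3,259.5),(275.3,216.5),(213.2,216.5)]])
print("c",f.mean(0),"w",np.linalg.norm(f[0]-f[1]),"d",np.linalg.norm(f[1]-f[2]))
d=f[0]-f[1];print("yaw",np.arctan2(-d[0],d[1]))
E
```

```text
F+ [455.9 280.   41.5] gap 0.9 [456.3 279.7  42. ] [455.4 279.9  42. ]
F- [452.7 158.7  46.3] gap 1.9 [453.6 158.4  42. ] [454.3 162.4  42. ]
B- [537.3 157.3  42. ] gap 0.1 [537.3 157.3  42. ] [537.2 157.3  42. ]
B+ [539.4 278.7  39.3] gap 0.8 [539.4 277.8  42. ] [537.4 276.6  42. ]
Eo+ [576.3 281.2 122. ] gap 1.2 [590.8 300.3  42. ] [637.9 359.6  42. ]
Eo- [572.3 156.3 122.7] gap 3.7 [587.5 162.1  42. ] [632.8 221.5  42. ]
Ei+ [551.1 279.  130.2] gap 0.3 [563.9 300.4  42. ] [617.  365.8  42. ]
Ei- [548.2 155.6 129.5] gap 2.4 [561.5 162.4  42. ] [612.2 226.4  42. ]
c [496.6 218.3] w 121.26577072340427 d 83.73902564343405
yaw -0.02232928676747347
```

The rim measures z≈42 and the footprint 121×84 mm, so the left box is the low one. Its centre is (496.6,218.3), yaw −0.022, hinge x≈539. The lid edge is at (574,219,122), which puts the lid at about 1.70 rad. I'll close the fingers, come down behind the lid, and sweep it over along an arc.

```bash
cat >> h.py <<'E'
YAW=-0.022; C=np.array([496.6,218.3]); EX=np.array([np.cos(YAW),np.sin(YAW)]); H=C+42.5*EX
ORI=[np.pi,0,np.pi+YAW]
def at(f,z): return [*(H-f*EX),z]       # f: forward of hinge, z world
def arc(th,u,off=11): return at(u*np.cos(th)-24*np.sin(th)-off, 42.5+u*np.sin(th)+24*np.cos(th))
E
python3 - <<'E'
from h import *
bot.grip(0.0)
bot.move_ptp(at(-75,230),ORI); print(bot.get_state()["qpos"].round(2))
bot.movel(at(-75,108),max_speed=150)
for th in [1.95,1.8,1.65,1.5,1.35,1.2,1.05,.9,.75,.6,.45,.3]:
    hit=bot.movel(arc(th,70),max_speed=70,threshold=12)
    s=bot.get_state(); print(th,hit,s["tcp_pos"].round(1),s["contact_force"].round(1),round(s["t"],1))
    if hit: break
for n in("top","side"): cv2.imwrite(f"pics/{n}1.png",imaging.capture(n))
a=cv2.imread("pics/top1.png")[140:300,170:330];b=cv2.imread("pics/side1.png")[120:280,190:350]
cv2.imwrite("pics/crop2.png",cv2.resize(np.hstack([a,b]),None,fx=2.5,fy=2.5))
E
```

```text
[0.23 0.52 0.1  1.15 0.   0.25]
1.95 False [598.5 216.2  99.3] [ 1.6 -0.3  0.6] 4.2
1.8 False [589.6 216.4 106.1] [-0.9  0.2 -0.7] 4.5
1.65 False [579.3 216.6 110.7] [ 0.8 -0.5  0.6] 4.8
1.5 False [568.6 216.8 114.2] [ 0.1 -0.4 -0.3] 5.1
1.35 False [557.8 217.  116.2] [-0.2  0.3 -0.2] 5.4
1.2 False [546.9 217.2 116.4] [ 0.7  1.2 -0.5] 5.7
1.05 False [535.8 217.4 115.1] [ 1.1 -0.  -0.5] 6.0
0.9 False [525.1 217.6 112.2] [-0.4  0.4  0.6] 6.3
0.75 False [514.9 217.8 107.6] [-0.6  0.5  0.5] 6.6
0.6 False [505.6 218.  101.7] [-0.1  0.5  0.4] 6.9
0.45 False [497.1 218.2  94.4] [ 0.4 -0.9  0.5] 7.2
0.3 False [489.8 218.3  85.8] [ 0.3  0.6 -0. ] 7.5
```

View pics/crop2.png

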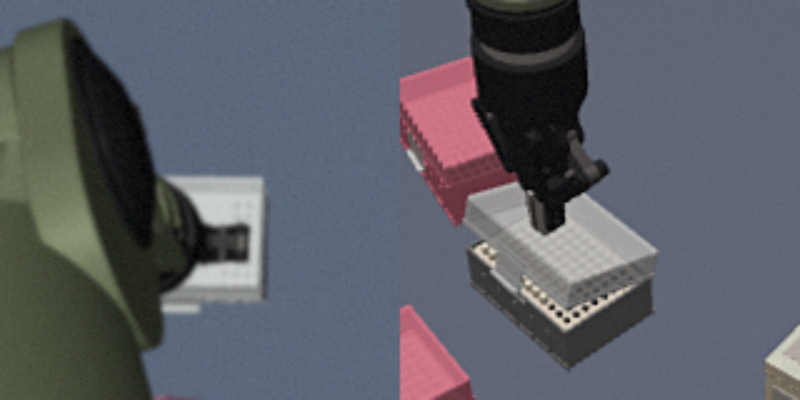

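The lid followed the fingertips to about 0.3 rad and the box has not moved visibly. Next I lift off, move to the front edge, and press slowly with a force stop.

```bash
python3 - <<'E'
from h import *
def st(k):
    s=bot.get_state(); print(k,s["tcp_pos"].round(1),s["contact_force"].round(1),round(s["t"],1))
bot.movel(at(48,108)); bot.movel(at(72,108)); st("above")
bot.movel(at(72,82),max_speed=60,threshold=15); st("near")
for z in range(80,62,-2):
    hit=bot.movel(at(72,z),max_speed=15,threshold=18); st((z,hit))
    if hit: break
bot.dwell(.2); st("held")
bot.movel(at(72,110),max_speed=60); bot.movel(at(72,220)); bot.move_ptp([250,400,260],ORI); st("clear")
for n in("top","side"): cv2.imwrite(f"pics/{n}2.png",imaging.capture(n))
a=cv2.imread("pics/top2.png")[160:300,180:320];b=cv2.imread("pics/side2.png")[140:280,190:330]
cv2.imwrite("pics/crop3.png",cv2.resize(np.hstack([a,b]),None,fx=2.85,fy=2.85,interpolation=cv2.INTER_CUBIC))
E
```

```text
above [466.3 218.8 107.5] [0.7 0.6 0.2] 8.2
near [466.9 218.8  81.6] [ 0.1  0.3 -0. ] 8.8
(80, False) [467.2 219.   80.2] [-0.3  0.1 -0.1] 9.1
(78, False) [467. 219.  78.] [-0.3  0.2 -0.5] 9.4
(76, False) [467.  218.9  75.9] [ 1.1 -0.9 -0.7] 9.7
(74, False) [467.2 219.   74. ] [-0.5  0.1  1.2] 10.0
(72, False) [467.  218.9  71.8] [-0.2 -0.8 -0.2] 10.2
(70, False) [467.1 218.9  69.8] [ 0.1 -0.3  0.5] 10.5
(68, False) [467.1 218.9  67.8] [ 0.3  0.1 -0.5] 10.8
(66, False) [467.4 219.   66.5] [-1.6 -0.8  4.4] 11.1
(64, True) [467.4 219.1  66.3] [-1.3 -0.4  9.9] 11.3
held [467.4 219.1  66.3] [-2.4 -1.5 10. ] 11.5
clear [250.6 399.6 259.6] [ 0.2  0.2 -0.3] 14.4
```

View pics/crop3.png

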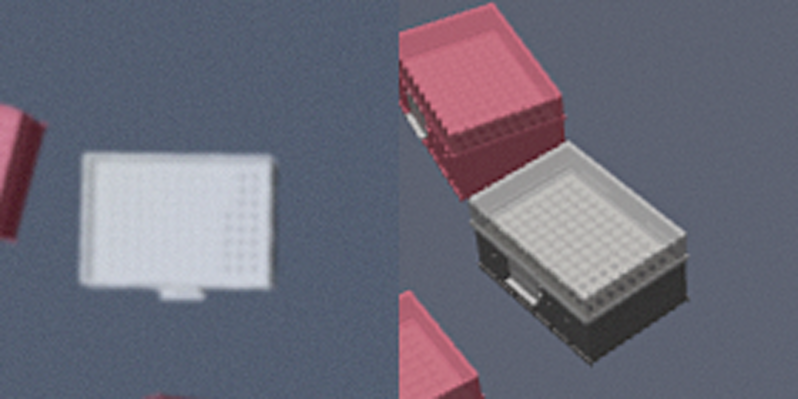

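The lid looks level and shut. The press stopped at z=66.3, which matches a shut box, but no snap force showed in the readings. I'll triangulate the lid corners, press again harder but well under 45 N, and compare stop heights.

```bash
python3 - <<'E'
from h import *
np.set_printoptions(precision=1,suppress=True)
for k,a,b in [("F-",(275.1,261.4),(255.3,244.6)),("F+",(208.1,260),(214.9,210.2)),("B+",(208.8,213.7),(249.3,189.8)),("B-",(275.8,214.4),(290.7,222.5))]: print(k,*tri(a,b))
def st(k):
    s=bot.get_state(); print(k,s["tcp_pos"].round(1),s["contact_force"].round(1),round(s["t"],1))
bot.move_ptp(at(72,200),ORI); bot.movel(at(72,85)); 
print(bot.movel(at(72,62),max_speed=20,threshold=5)); st("touch5")
print(bot.movel(at(72,62),max_speed=10,threshold=14)); st("press")
bot.dwell(.2); st("held")
bot.movel(at(72,95),max_speed=60)
print(bot.movel(at(72,62),max_speed=20,threshold=3)); st("touch3 front")
bot.movel(at(72,95),max_speed=60); bot.movel(at(20,95))
print(bot.movel(at(20,62),max_speed=20,threshold=3)); st("touch3 back")
bot.movel(at(20,95),max_speed=60); bot.movel(at(20,200)); bot.move_ptp([180,519,231],ORI); st("clear")
for n in("top","side"): cv2.imwrite(f"pics/{n}3.png",imaging.capture(n))
for n in("top","side"):
    d=cv2.absdiff(cv2.imread(f"pics/{n}3.png"),cv2.imread(f"pics/{n}0.png")).max(2)
    d=cv2.medianBlur(d,5);cs,_=cv2.findContours((d>30).astype(np.uint8),0,2);print(n,[cv2.boundingRect(c) for c in cs])
E
```

```text
F- [449.4 156.6  70.2] 0.3064313706100195
F+ [455.1 282.4  65.4] 1.1069916598163922
B+ [542.  281.8  63.3] 1.0210588278188129
B- [537.5 155.4  65.2] 3.0966993006232784
True
touch5 [467.  218.9  66.4] [-0.3 -0.9  5.7] 17.4
True
press [466.9 218.9  66.4] [-1.9  0.   7.7] 17.6
held [466.9 218.9  66.4] [-2.  -1.3  7.9] 17.9
True
touch3 front [467.  218.9  66.5] [-1.2 -0.9  5.8] 19.8
True
touch3 back [519.  217.8  66.5] [-0.7 -0.2  5.1] 22.2
clear [180.9 518.7 230.8] [-0.2 -0.4 -0.8] 25.4
top [(3, 473, 22, 7), (0, 441, 52, 39), (259, 246, 4, 1), (266, 242, 4, 2), (259, 236, 5, 9), (262, 221, 9, 14), (201, 190, 74, 76)]
side [(228, 235, 12, 11), (215, 190, 76, 62), (253, 159, 49, 36)]
```

View pics/side3.png

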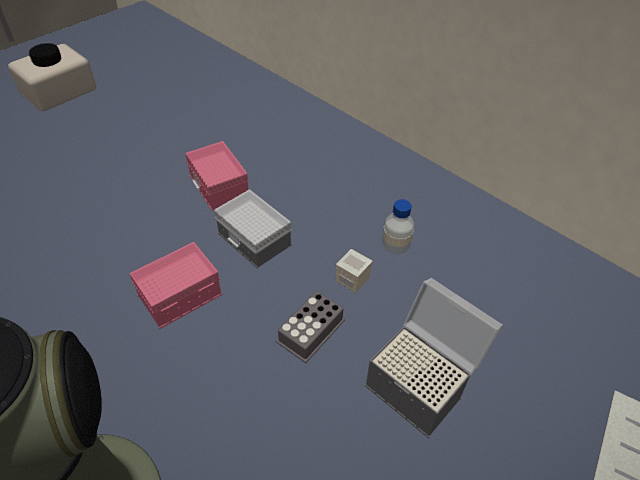

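The untouched lid sits at z=66.5 at both front and back, which is flat and at shut height. The tongue would hold an unlatched lid about 5 mm higher at the front. In both views, nothing outside the low box and the arm has changed.

```bash
python3 -c "
from bench import bot
bot.sign_off()"
```

```text
the job is handed in; nothing more can be done
```

The low tip box is closed where it stood, and I've handed the job in with the hand drawn clear. With shut fingers I swept the lid over from behind, then pressed down gently on its front edge. The force reading was about 10 N when it stopped at shut height.

**Lid shut:** In the final touch checks the lid sat at z = 66.5 mm at both front and back, which is the shut height. A lid held ajar by the tongue would be clearly higher at the front.

**Box and surroundings:** The box did not visibly move. Comparing pictures from before and after, only the low box and the parked arm changed. The tall box, tube rack, bottle and carton are as they were.

**Checks that disagreed:**
- The force readings between press steps never caught the 6 N snap peak, so I judged the catch to be home from the lid height, not from feeling it.
- One front lid corner measured 70 mm high from the cameras, while the other three came out at 63–65 mm. I put this down to pixel error because the touch checks contradict it.

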